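# Slide the bronze bush off the stub shaft into the yellow cradle

### The arm

A 6-joint arm with a two-finger parallel gripper is mounted at the origin on the work surface. World frame = base frame: x ahead of the robot, y to its left, z up, the work surface at z = 0. Lengths are in m, angles in rad, forces in N, time in s.
With the tool pointing down it reaches from about 0.3 to 0.875 m from the base axis. Payload 6.4 kg.
Tool frame: the origin (TCP) lies at the very end of the fingers, on their centre line; the grasp point (between the pads) lies 19 mm behind it; z points along the fingers, y is the line along which they close (so a half turn about z gives the same grasp; the last joint's range is limited). The gripper opens to 85 mm and grips with 20 to 120 N. Pads are 22 mm wide; open, the fingers measure 114 mm over their backs; the gripper's body (76 mm by 85 mm) begins 54 mm behind the grasp point. The pads swing forward as they close: fully open they stand 13 mm farther back than shut.
Start: joints at [1.019, 0.181, 1.607, -0, 1.354, -0.206], TCP at [0.195, 0.541, 0.231] pointing down, gripper open.
Joint ranges: [-2.99, 2.99], [-0.89, 2.07], [0.3, 2.58], [-1.14, 4.28], [0, 2.63], [-3.12, 3.12]. Speed limits (rad/s): [2.57, 2.57, 3.01, 3.14, 3.14, 3.14].

### API

Orientations are given as a unit quaternion [w, x, y, z].
In Python, from bench import ctrl gives the robot as it stands.
- The arm moves only by the tool jog_arm, never from a script. Its argument "series" is a list that holds one entry, the list of rows, each a list of 7 numbers: the shift along the tool's x, y, z in mm, then the turn, a rotation vector about the tool's x, y, z in rad, then the finger opening in mm, from 0 to 85.4. In form: [[[tx, ty, tz, rx, ry, rz, gripper], ...]]. A call has exactly 10 rows; each row shifts and turns the commanded pose from where the row before left it, along the tool's axes as they then stand; what a row does not reach is not made up. A row lasts 1/10 s, in which the tool goes at most 50 mm and 8.59 degrees, less where a joint would pass 70% of its speed; a pose out of reach is approached as far as the arm can. A call with a gripper value outside its range is refused whole. The fingers move at their own pace and stop on an object; the grip force is fixed at half the most. Time passes only in rows, so rows that do not move let the fingers close, or fill a call up. It gives the time, the measured TCP pose, the force, the opening and the grip force at its end, in the units of the state.
- ctrl.get_obs(): the state, without advancing time (a new reading comes with each control period).
- ctrl.camera(name): name is "scene" or "top"; returns a dict with "frame" (384x512x3 uint8, blue, green, red), "z_map" (384x512 float32, m along the optical axis (not along the pixel's ray), 0 where there is no reading), "fx", "fy", "cx", "cy" (pixels), "xyz" and "rotation" of the camera in the world. Camera axes: x right, y down, z forward; pixel columns grow to the right and rows downward; lengths in m; the calibration is good to about 2 mm. A picture is of the moment at which its call begins.
- ctrl.hand_in(): hands the job in; it is judged then, once.
The state is a dict: "time_s": time; "q": joint angles; "dq": joint speeds; "joint_efforts": joint torques, N m; "eef_pos": TCP position; "eef_rot": TCP orientation; "wrist_force": force on the tool from outside, world axes, zero at the start; "torque": the same for the moment, N m; "opening": opening from 0.0 (shut) to 1.0 (fully open); "grasp_force": force on a finger pad.
Only numpy, scipy, OpenCV 4.12 (cv2) and the standard library are available. Lean on these libraries where they do the work, as an engineer would, in place of code of your own. Each camera call takes 0.05 s, during which the arm holds its last target. There are 200 camera calls.

### The job

Slide the bronze bush off the open end of the stub shaft and lay it on its round side in the yellow cradle, along the groove and with its whole length in it. The shaft points a few degrees off and its finish is delicate, so feel your way along it and never let the bush press on shaft or fixture harder than about 20 N. Set the bush down gently rather than dropping it, let go, and leave everything else where it is.

Things in the scene. Friction and masses are not known exactly. Their poses are not given: they have to be found in the camera images.
- fixture: Fixture fixed to the bench: dark perforated base plate, 160 mm in x, 260 mm in y, 20 mm thick; a grey angle plate 100 mm wide stands across its -y end (y -110 to -90 mm, top 155 mm above the bench) with a round boss 48 mm across, to y = -74 mm. Origin: underside centre of the base plate; +y points from the angle plate to the stub's open end.
- stub_end (a point): Where the free end of the steel stub shaft would be if true (fixture axes; 75 mm from its origin along +y, 120 mm above the bench). The stub, 20 mm thick, sticks out of the boss along about +y, rigidly held, but points up to 0.08 rad left or right and 0.04 rad up or down (not measured), turned about the point 105 mm back from here along -y.
- bush: Bronze bush, a hollow cylinder: outside 48 mm, bore 24 mm, 30 mm long, 0.25 to 0.47 kg. Origin: its centre; y: bore axis. It hangs on the stub (2 mm play all round, bore top on the shaft, so centre 2 mm below the shaft axis), centre 26 to 34 mm from the fixture's origin along -y. It may sit askew: its axis does not show the stub's. Grip lightly (20 to 30 N): a hard squeeze jams it on the shaft.
- cradle_yellow: Yellow cradle fixed to the bench, 60 x 60 mm, with an open V groove (120 degrees, 36 mm wide at the top, full length) along its y axis. Origin: centre of its underside. V bottom at 20 mm, top edges at 30.4 mm. The bush lying in it along the groove has its centre 47.7 mm above the origin.
- cradle_grey: Dark grey cradle of the same shape and size, fixed; the second bush lies in it.
- bush2: the second, identical bronze bush, already lying in the grey cradle; leave it alone
- black_ring: dark steel ring 84 mm across, 30 mm high, lying at the back; leave it alone
- carton: cardboard carton 70 x 70 x 130 mm high; leave it alone
- can: red can, 90 mm across, 110 mm high; leave it alone
- tin: green tin 100 x 75 x 50 mm; leave it alone
- wrench: steel wrench lying on the bench; leave it alone
- hammer: hammer lying on the bench; leave it alone
- offcut: steel offcut 90 x 30 x 20 mm; leave it alone
Not all that is in view belongs to the job. What is shaped like the bush but white is not meant.

How it is judged:
By the outcome, as a careful person would: the job done as asked, in the order asked, and still so for the second after the job is handed in, with the robot touching nothing.
It also fails if it takes over 72 s, if anything falls off the work surface, if the arm or the gripper's body presses on something with over 40 N, if the wrist force passes 120 N, or if a joint passes its speed limit or range.

## Working session

There is one attempt and no reset: what is moved stays moved. The work goes in short steps, Python scripts to look and compute and a tool call to move; the robot and the scene stay as the last step left them, time stands still between calls to the robot, and variables do not carry over. Pictures are saved under pics/ and viewed, at most 10 in all, crops included, and the job is handed in when it is done.

Besides the shell and the picture viewer there is one more tool, called as a command line: name --argument value ..., lists and objects as JSON in quotes. jog_arm: Moves the arm, as the interface text tells. Its arguments: {"type":"object","properties":{"series":{"type":"array"}},"required":["series"]}

```bash
ls; mkdir -p pics
cat > h.py <<'E'
import numpy as np,cv2
from bench import ctrl
def grab(n):
    c=ctrl.camera(n); z=c["z_map"]; v,u=np.mgrid[:z.shape[0],:z.shape[1]]
    P=np.stack([(u-c["cx"])/c["fx"]*z,(v-c["cy"])/c["fy"]*z,z],-1)
    R=np.array(c["rotation"])
    if R.shape!=(3,3):
        from scipy.spatial.transform import Rotation as Ro
        R=Ro.from_quat(np.roll(R,-1)).as_matrix()
    W=P@R.T+np.array(c["xyz"]); W[z==0]=np.nan
    return c,W
E
python3 - <<'E'
from h import *
for n in("scene","top"):
    c,W=grab(n); cv2.imwrite(f"pics/{n}0.png",c["frame"]); np.savez(n+"0.npz",W=W,f=c["frame"])
    print(n,c["xyz"],c["rotation"],c["fx"],c["cx"],c["cy"])
print(ctrl.get_obs())
E
```

```text
pics
scene [ 0.9907269  -0.67932657  0.79272755] [-0.40542221  0.86790425  0.26168877 -0.11787297] 403.60146396131506 257.6738955334981 191.9609565919144
top [2.88053563e-01 2.33518152e-04 1.55933715e+00] [-0.05242191  0.70822397 -0.7013969   0.0609355 ] 486.7914482971844 255.60371787877233 191.2869575850105
{'time_s': 0.1, 'q': array([ 1.01872315e+00,  1.81476362e-01,  1.60789266e+00,  8.62145397e-06,
        1.35380154e+00, -2.06290441e-01]), 'dq': array([ 2.78484744e-04, -7.33050907e-04, -7.33729420e-04, -2.60987353e-04,
        8.09316487e-04,  6.05375430e-05]), 'joint_efforts': array([-2.66913767e-04, -4.45874798e+01, -3.52238703e+01, -2.79666292e-04,
        4.15118120e-03,  2.89101922e-05]), 'eef_pos': array([0.19460021, 0.54054915, 0.23047626]), 'eef_rot': array([-2.95948862e-04,  1.72032189e-01,  9.85091013e-01, -7.31353156e-04]), 'wrist_force': array([-0.2725869 ,  0.02793983, -0.35805101]), 'torque': array([-0.00129817,  0.03564715, -0.03489966]), 'grasp_force': 0.0, 'opening': 0.9985099042797928}
```

View pics/scene0.png

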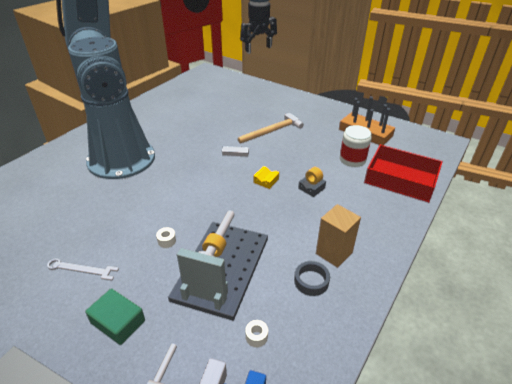

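View pics/top0.png

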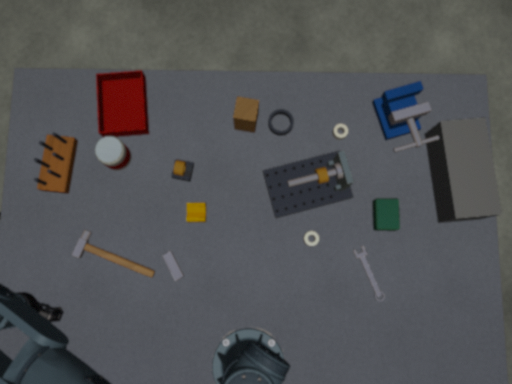

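The scene shows the fixture with bush at about (213,243) and the yellow cradle at (266,177). In the top view the bush is at (323,175), the shaft's open end at (290,182) and the yellow cradle at (196,212). Next I measure these.

Run:
```python
from h import *
D={n:np.load(n+"0.npz") for n in("top","scene")}
W,f=D["top"]["W"],D["top"]["f"]
def box(n,u0,u1,v0,v1):
    return D[n]["W"][v0:v1,u0:u1].reshape(-1,3),D[n]["f"][v0:v1,u0:u1].reshape(-1,3).astype(int)
print("bench z",np.nanmedian(D["top"]["W"][250:330,220:300,2]),np.nanmedian(D["scene"]["W"][180:220,60:120,2]))
for n,b in(("top",(255,362,140,225)),("scene",(165,275,200,320))):
    P,C=box(n,*b); hsv=cv2.cvtColor(C.astype(np.uint8)[None],cv2.COLOR_BGR2HSV)[0]
    m=(P[:,2]>.012)&(P[:,2]<.028); r=cv2.minAreaRect((P[m][:,:2]*1000).astype(np.float32)); print(n,"plate",r,np.median(P[m][:,2]))
    br=(hsv[:,1]>140)&(hsv[:,0]>10)&(hsv[:,0]<30)&(P[:,2]>.07); Q=P[br]; print("bush",br.sum(),np.round([np.nanmean(Q,0),Q.min(0),Q.max(0)],4).tolist())
    s=(P[:,2]>.1)&~br&(P[:,2]<.14); Q=P[s]; 
    np.save(n+"_sh.npy",Q); print("shaftpts",len(Q),Q.min(0),Q.max(0))
    t=(P[:,2]>.145);Q=P[t];print("plate top",len(Q),np.median(Q,0), cv2.minAreaRect((Q[:,:2]*1000).astype(np.float32)))
for n,b in(("top",(180,212,198,228)),("scene",(248,285,162,192))):
    P,C=box(n,*b); hsv=cv2.cvtColor(C.astype(np.uint8)[None],cv2.COLOR_BGR2HSV)[0]
    m=(hsv[:,1]>140)&(hsv[:,0]>15)&(hsv[:,0]<35)&(P[:,2]>.008); Q=P[m]
    print(n,"cradle",len(Q),cv2.minAreaRect((Q[:,:2]*1000).astype(np.float32)),Q.max(0))
    hi=Q[Q[:,2]>.027]; print("top edges",cv2.minAreaRect((hi[:,:2]*1000).astype(np.float32)),len(hi))
    print(np.round(Q[::max(1,len(Q)//40)]*1000).tolist())
```

```text
bench z -0.00010531256362833474 0.0012379410475816255
top plate ((568.9586181640625, -198.660888671875), (161.03091430664062, 291.23712158203125), 15.469277381896973) 0.01994771680930163
bush 147 [[0.5708, -0.2139, 0.1363], [0.5493, -0.2326, 0.1173], [0.5962, -0.196, 0.1476]]
shaftpts 423 [ 0.53658332 -0.30238371  0.1000241 ] [ 0.63609816 -0.11036008  0.13994058]
plate top 258 [ 0.58873336 -0.27896822  0.15414199] ((581.8009033203125, -272.9874572753906), (89.61421966552734, 92.80615234375), 51.298274993896484)
scene plate ((516.08544921875, -198.84402465820312), (261.4072265625, 262.9397277832031), 15.350998878479004) 0.020391536540865396
bush 290 [[0.5801, -0.2185, 0.1322], [0.5552, -0.2349, 0.1012], [0.5997, -0.1975, 0.1447]]
shaftpts 878 [ 0.53781568 -0.30372473  0.10028054] [ 0.64190675 -0.11186695  0.1399924 ]
plate top 487 [ 0.59422172 -0.28300334  0.15454122] ((590.222900390625, -276.1480712890625), (99.62318420410156, 33.479740142822266), 15.295397758483887)
top cradle 361 ((467.6417541503906, 172.11141967773438), (58.243202209472656, 60.47676467895508), 0.8449820280075073) 
[... 1550 characters left out ...]
1.0, 177.0, 24.0], [487.0, 182.0, 32.0], [448.0, 152.0, 31.0], [463.0, 180.0, 20.0], [493.0, 179.0, 33.0], [450.0, 149.0, 30.0], [465.0, 171.0, 22.0], [491.0, 177.0, 30.0], [450.0, 143.0, 29.0], [466.0, 170.0, 20.0], [494.0, 171.0, 31.0], [451.0, 141.0, 28.0], [468.0, 162.0, 21.0], [495.0, 165.0, 31.0], [449.0, 139.0, 24.0], [467.0, 157.0, 20.0], [496.0, 158.0, 32.0], [447.0, 142.0, 18.0], [471.0, 151.0, 22.0], [495.0, 158.0, 28.0], [452.0, 141.0, 16.0], [479.0, 144.0, 26.0], [498.0, 160.0, 24.0], [457.0, 145.0, 12.0], [486.0, 144.0, 26.0], [498.0, 173.0, 12.0], [476.0, 143.0, 18.0], [498.0, 155.0, 19.0], [477.0, 141.0, 15.0], [498.0, 154.0, 16.0], [493.0, 139.0, 20.0], [495.0, 142.0, 15.0]]
```

Run:
```python
import cv2
s=cv2.imread("pics/scene0.png"); t=cv2.imread("pics/top0.png")
import numpy as np
a=cv2.resize(s[200:320,165:285],(400,400),interpolation=2); b=cv2.resize(t[140:225,255:365],(400,309),interpolation=2)
c=cv2.resize(s[155:200,240:290],(390,280),interpolation=2);d=cv2.resize(t[195:230,178:214],(300,280),interpolation=2)
o=np.zeros((600,800,3),np.uint8);o[:309,:400]=cv2.resize(s[200:320,165:285],(400,309));o[:309,400:]=b;o[320:,:390]=c;o[320:,400:700]=d
cv2.imwrite("pics/c0.png",o)
```

```text
(no output)
```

View pics/c0.png

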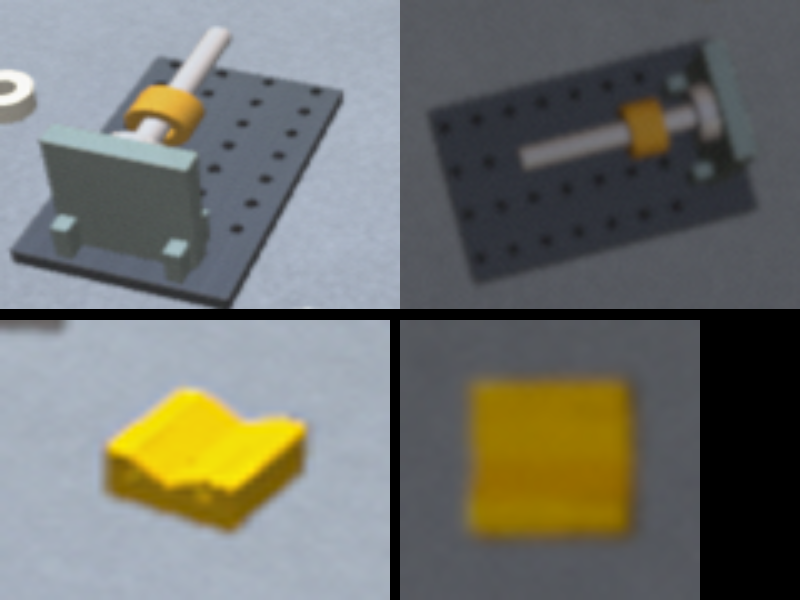

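The crops show the shaft skewed relative to the plate, the bush a bit over the boss end of the shaft, and the groove running along world y. Next I fit the shaft as a 10 mm radius cylinder.

```bash
cat > fit.py <<'E'
from h import *
from scipy.optimize import least_squares
def inside(P,p):  # robust box fit of plate in xy
    pass
yaw=np.deg2rad(15.4); ey=np.array([-np.sin(yaw),np.cos(yaw),0]); ex=np.array([np.cos(yaw),np.sin(yaw),0])
res={}
for n,b in(("top",(255,362,140,225)),("scene",(165,275,200,320))):
    d=np.load(n+"0.npz"); W=d["W"][b[2]:b[3],b[0]:b[1]].reshape(-1,3); C=d["f"][b[2]:b[3],b[0]:b[1]].reshape(-1,3)
    hsv=cv2.cvtColor(C[None],cv2.COLOR_BGR2HSV)[0].astype(int)
    # plate extents in fixture axes by percentiles
    m=abs(W[:,2]-.02)<.006; a=W[m]@ex; c=W[m]@ey
    # dark pixels only (exclude bench): edges
    q=lambda s:(np.percentile(s,[.5,99.5])*1000).round(1)
    print(n,"plate ex",q(a),"ey",q(c))
    t=W[:,2]>.150; print("angle top ex",q(W[t]@ex),"ey",q(W[t]@ey), "z",np.median(W[t][:,2]))
    br=(hsv[:,1]>120)&(hsv[:,0]>10)&(hsv[:,0]<30)&(W[:,2]>.07)
    print("bush ex",q(W[br]@ex),"ey",q(W[br]@ey))
    bc=(W[br]@ey).mean()
    s=(W[:,2]>.108)&(W[:,2]<.145)&~br&(hsv[:,1]<100); P=W[s]; y=P@ey
    P=P[(y>bc+.022)]; 
    def f(p):
        o=np.array([p[0],-.15,p[1]]); u=np.array([p[2],1,p[3]]); u/=np.linalg.norm(u)
        return (np.linalg.norm(np.cross(P-o,u),axis=1)-.010)*1000
    r=least_squares(f,[.553,.12,-.2,0],loss="soft_l1",f_scale=1.5)
    J=np.linalg.inv(r.jac.T@r.jac)
    u=np.array([r.x[2],1,r.x[3]]);u/=np.linalg.norm(u)
    print("shaft n",len(P),r.x.round(4),"sd",np.sqrt(np.diag(J)).round(4),"yaw",np.rad2deg(np.arctan2(-u[0],u[1])),"pitch",u[2],"rms",np.median(abs(f(r.x))), "y range",(P@ey).min(),(P@ey).max(), "end",np.percentile(P@u,99)*u[:2])
    # bush axis cylinder R24
    B=W[br]
    def g(p):
        o=np.array([p[0],-.215,p[1]]); v=np.array([p[2],1,p[3]]); v/=np.linalg.norm(v)
        return (np.linalg.norm(np.cross(B-o,v),axis=1)-.024)*1000
    k=least_squares(g,[.57,.118,-.2,0],loss="soft_l1",f_scale=1.5); print("bush",k.x.round(4),"mid ey",q(B@ey).mean())
E
python3 fit.py
```

```text
top plate ex [416. 575.] ey [-453.3 -198.2]
angle top ex [446.3 544.6] ey [-437.9 -416.5] z 0.15504209097860566
bush ex [472.6 517.7] ey [-373.4 -343.1]
shaft n 183 [ 0.555   0.1216 -0.2783  0.0349] sd [0.0002 0.0001 0.0071 0.006 ] yaw 15.552091473638717 pitch 0.03364300752087415 rms 1.3895447371197103 y range -0.33527330647241355 -0.25247608784079134 end [ 0.06695308 -0.24057544]
bush [ 0.5731  0.1172 -0.2228 -0.0083] mid ey -358.25
scene plate ex [327.3 575. ] ey [-458.7 -199.9]
angle top ex [447.  545.3] ey [-439.3 -417.5] z 0.15486846765858103
bush ex [475.2 519.6] ey [-376.  -345.9]
shaft n 221 [ 0.5546  0.1215 -0.2818  0.0145] sd [0.0001 0.0001 0.0061 0.0045] yaw 15.737596943027299 pitch 0.01393092261584099 rms 0.48883404711775985 y range -0.3348625237991084 -0.2528494375526303 end [ 0.06935779 -0.2461281 ]
bush [ 0.5722  0.1178 -0.2209  0.0546] mid ey -360.95
```

jog_arm --series '[[[0,0,-2,0,0,0.095,85],[0,0,-2,0,0,0.095,85],[0,0,-2,0,0,0.095,85],[0,0,-2,0,0,0.095,85],[0,0,-2,0,0,0.095,85],[0,0,-2,0,0,0.095,85],[0,0,-2,0,0,0.095,85],[0,0,-2,0,0,0.095,85],[0,0,-2,0,0,0.095,85],[0,0,-2,0,0,0.095,85]]]'

```text
time_s: 1.1
eef_pos: [0.1947, 0.5407, 0.2508]
eef_rot: [0.0, 0.605, 0.796, -0.001]
wrist_force: [0.4, 0.1, -0.3]
opening: 0.992
grasp_force: 0.0
```

```bash
cat >> h.py <<'E'
from scipy.spatial.transform import Rotation as Ro
def go(x,y,z,yawdeg=None):
    o=ctrl.get_obs(); R=Ro.from_quat(np.roll(o["eef_rot"],-1)).as_matrix()
    d=R.T@(np.array([x,y,z])-o["eef_pos"])*1000
    print("t",o["time_s"],"pos",o["eef_pos"].round(4),"xang",np.rad2deg(np.arctan2(R[1,0],R[0,0])).round(2),"ztool",R[:,2].round(3),"F",o["wrist_force"].round(1),"T",o["torque"].round(2),"g",o["grasp_force"],o["opening"])
    print("shift tool mm",d.round(1))
E
python3 -c "
from h import *
go(.5727,-.2132,.22)"
```

```text
t 1.1 pos [0.1947 0.5407 0.2508] xang 105.53 ztool [-0.001 -0.001 -1.   ] F [ 0.4  0.1 -0.3] T [0.01 0.03 0.03] g 0.0 0.9919471373905772
shift tool mm [-827.6  162.3   31.3]
```

jog_arm --series '[[[-10,2,0,0,0,0,85],[-25,5,0,0,0,0,85],[-40,8,0,0,0,0,85],[-40,8,0,0,0,0,85],[-40,8,0,0,0,0,85],[-40,8,0,0,0,0,85],[-40,8,0,0,0,0,85],[-40,8,0,0,0,0,85],[-40,8,0,0,0,0,85],[-40,8,0,0,0,0,85]]]'

```text
time_s: 2.1
eef_pos: [0.3597, 0.2165, 0.251]
eef_rot: [0.0, 0.602, 0.798, -0.0]
wrist_force: [0.9, 0.6, 1.1]
opening: 0.995
grasp_force: 0.0
```

jog_arm --series '[[[-40,8,0,0,0,0,85],[-40,8,0,0,0,0,85],[-40,8,0,0,0,0,85],[-40,8,0,0,0,0,85],[-40,8,0,0,0,0,85],[-40,8,0,0,0,0,85],[-40,8,0,0,0,0,85],[-40,8,0,0,0,0,85],[-30,6,0,0,0,0,85],[-15,3,0,0,0,0,85]]]'

```text
time_s: 3.1
eef_pos: [0.529, -0.1155, 0.2507]
eef_rot: [-0.0, 0.604, 0.797, -0.0]
wrist_force: [0.7, 0.3, 0.4]
opening: 0.995
grasp_force: 0.0
```

```bash
python3 -c "
from h import *
go(.5727,-.2132,.104)"
```

```text
t 3.1 pos [ 0.529  -0.1155  0.2507] xang 105.75 ztool [-0.001 -0.    -1.   ] F [0.7 0.3 0.4] T [ 0.04 -0.01  0.01] g 0.0 0.9950724537327372
shift tool mm [-105.9   15.7  146.7]
```

jog_arm --series '[[[-20,3,0,0,0,0,85],[-25,4,0,0,0,0,85],[-25,4,0,0,0,0,85],[-20,3,0,0,0,0,85],[-11,1.5,0,0,0,0,85],[-5,0.5,5,0,0,0,85],[0,0,10,0,0,0,85],[0,0,10,0,0,0,85],[0,0,5,0,0,0,85],[0,0,0,0,0,0,85]]]'

```text
time_s: 4.1
eef_pos: [0.5723, -0.2094, 0.2197]
eef_rot: [-0.001, 0.603, 0.798, -0.0]
wrist_force: [0.7, -0.2, -0.2]
opening: 0.994
grasp_force: 0.0
```

```bash
python3 -c "
from h import *
go(.5727,-.2132,.104)
c,W=grab('scene'); cv2.imwrite('pics/s1.png',cv2.resize(c['frame'][150:310,130:300],(640,600),interpolation=2))"
```

```text
t 4.1 pos [ 0.5723 -0.2094  0.2197] xang 105.8 ztool [-0.002  0.001 -1.   ] F [ 0.7 -0.2 -0.2] T [0.06 0.04 0.01] g 0.0 0.9943859859280345
shift tool mm [ -4.   -0.5 115.7]
```

View pics/s1.png

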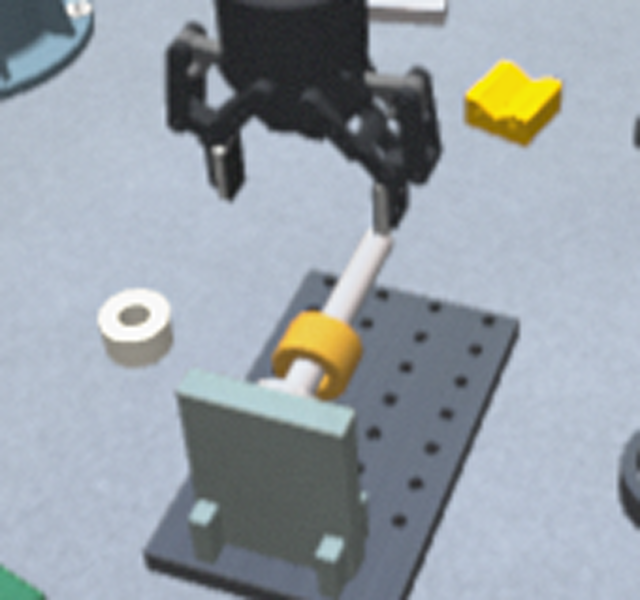

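The fingers (about (228,180) and (388,205) in the crop) sit above and astride the bush at (318,353), so I descend.

jog_arm --series '[[[-2,0,10,0,0,0,85],[-2,-0.5,20,0,0,0,85],[0,0,20,0,0,0,85],[0,0,20,0,0,0,85],[0,0,18,0,0,0,85],[0,0,14,0,0,0,85],[0,0,8,0,0,0,85],[0,0,5,0,0,0,85],[0,0,0,0,0,0,85],[0,0,0,0,0,0,85]]]'

```text
time_s: 5.15
eef_pos: [0.5743, -0.2148, 0.107]
eef_rot: [0.001, 0.603, 0.797, 0.0]
wrist_force: [0.6, 0.2, 1.1]
opening: 0.992
grasp_force: 0.0
```

```bash
python3 -c "
from h import *
go(.5727,-.2132,.104)"
```

```text
t 5.15 pos [ 0.5743 -0.2148  0.107 ] xang 105.76 ztool [ 0.001 -0.001 -1.   ] F [0.6 0.2 1.1] T [-0.05 -0.07 -0.05] g 0.0 0.991523549746214
shift tool mm [ 2.  -1.1  3. ]
```

jog_arm --series '[[[1,-0.5,2,0,0,0,70],[0,0,0,0,0,0,60],[0,0,0,0,0,0,54],[0,0,0,0,0,0,52],[0,0,0,0,0,0,51],[0,0,0,0,0,0,50],[0,0,0,0,0,0,49],[0,0,0,0,0,0,48.5],[0,0,0,0,0,0,48],[0,0,0,0,0,0,47.5]]]'

```text
time_s: 6.15
eef_pos: [0.573, -0.2137, 0.1043]
eef_rot: [-0.0, 0.604, 0.797, 0.0]
wrist_force: [0.2, 0.7, 0.8]
opening: 0.558
grasp_force: 0.0
```

```bash
python3 -c "
from h import *
go(.5727,-.2132,.104)
c,W=grab('scene'); cv2.imwrite('pics/s2.png',cv2.resize(c['frame'][170:310,150:290],(600,600),interpolation=2))"
```

```text
t 6.15 pos [ 0.573  -0.2137  0.1043] xang 105.76 ztool [-0.  0. -1.] F [0.2 0.7 0.8] T [ 0.05 -0.05 -0.04] g 0.011086248403557875 0.5582303719976385
shift tool mm [ 0.6 -0.2  0.3]
```

View pics/s2.png

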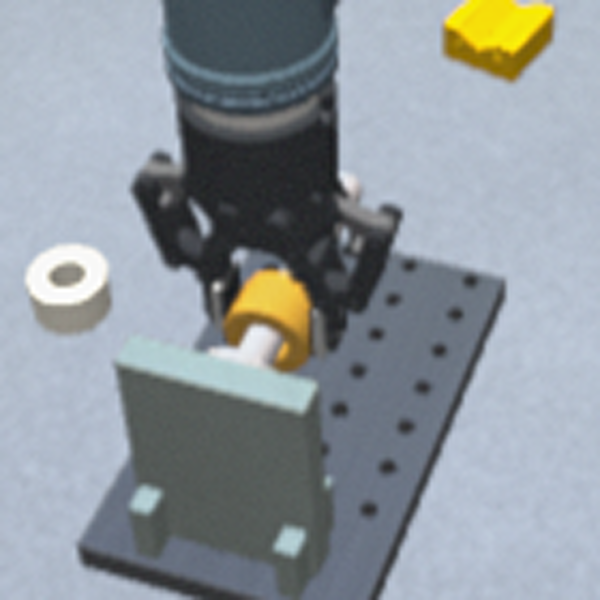

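The fingers are closed on both sides of the bush at (268,315), just touching. I'll squeeze slightly and read the force.

jog_arm --series '[[[0,0,0,0,0,0,47.2],[0,0,0,0,0,0,47.2],[0,0,0,0,0,0,47],[0,0,0,0,0,0,47],[0,0,0,0,0,0,46.8],[0,0,0,0,0,0,46.8],[0,0,0,0,0,0,46.5],[0,0,0,0,0,0,46.5],[0,0,0,0,0,0,46.5],[0,0,0,0,0,0,46.5]]]'

```text
time_s: 7.2
eef_pos: [0.5732, -0.2136, 0.1044]
eef_rot: [0.0, 0.604, 0.797, 0.0]
wrist_force: [3.0, 1.2, 1.0]
opening: 0.545
grasp_force: 8.3
```

```bash
python3 -c "
from h import *
go(.5727,-.2132,.104)"
```

```text
t 7.2 pos [ 0.5732 -0.2136  0.1044] xang 105.76 ztool [ 0.  0. -1.] F [3.  1.2 1. ] T [ 0.25 -0.32  0.  ] g 8.252785750623843 0.5448781051005156
shift tool mm [ 0.5 -0.3  0.4]
```

jog_arm --series '[[[0,0.3,0,0,0,0,46.2],[0,0,0,0,0,0,46],[0,0,0,0,0,0,45.8],[0,0,0,0,0,0,45.6],[0,0,0,0,0,0,45.4],[0,0,0,0,0,0,45.2],[0,0,0,0,0,0,45],[0,0,0,0,0,0,45],[0,0,0,0,0,0,45],[0,0,0,0,0,0,45]]]'

```text
time_s: 8.2
eef_pos: [0.5732, -0.2136, 0.1046]
eef_rot: [-0.0, 0.604, 0.797, -0.0]
wrist_force: [-2.0, 1.4, 5.2]
opening: 0.536
grasp_force: 45.8
```

```bash
python3 -c "
from h import *
go(.5727,-.2132,.104)"
```

```text
t 8.2 pos [ 0.5732 -0.2136  0.1046] xang 105.76 ztool [-0. -0. -1.] F [-2.   1.4  5.2] T [0.27 0.26 0.02] g 45.820823672547704 0.5362976535172108
shift tool mm [ 0.6 -0.4  0.6]
```

jog_arm --series '[[[0,0,0,0,0,0,45.8],[0,0,0,0,0,0,45.8],[0,0,0,0,0,0,45.8],[0,0,-0.3,0,0,0,45.8],[0,0,-0.3,0,0,0,45.8],[0,0,-0.3,0,0,0,45.8],[0,0,-0.3,0,0,0,45.8],[0,0,0,0,0,0,45.8],[0,0,0,0,0,0,45.8],[0,0,0,0,0,0,45.8]]]'

```text
time_s: 9.2
eef_pos: [0.573, -0.2136, 0.1051]
eef_rot: [-0.0, 0.604, 0.797, -0.0]
wrist_force: [-0.9, 0.7, -3.0]
opening: 0.541
grasp_force: 42.0
```

```bash
python3 -c "
from h import *
go(.5727,-.2132,.106)"
```

```text
t 9.2 pos [ 0.573  -0.2136  0.1051] xang 105.75 ztool [-0.001  0.    -1.   ] F [-0.9  0.7 -3. ] T [ 0.04 -0.03  0.03] g 41.953766431688564 0.5405946570908167
shift tool mm [ 0.5 -0.2 -0.9]
```

jog_arm --series '[[[0,0,-0.5,0,0,0,46.1],[0,0,-0.5,0,0,0,46.2],[0,0,-0.3,0,0,0,46.2],[0,0,0,0,0,0,46.2],[1,0,0,0,0,0,46.2],[1,0,0,0,0,0,46.2],[1,0,0,0,0,0,46.2],[1,0,0,0,0,0,46.2],[0,0,0,0,0,0,46.2],[0,0,0,0,0,0,46.2]]]'

```text
time_s: 10.2
eef_pos: [0.5722, -0.2097, 0.1068]
eef_rot: [0.0, 0.603, 0.797, -0.0]
wrist_force: [-0.2, -0.3, -2.8]
opening: 0.543
grasp_force: 25.2
```

```bash
python3 -c "
from h import *
go(.5727,-.2132,.106)"
```

```text
t 10.2 pos [ 0.5722 -0.2097  0.1068] xang 105.76 ztool [ 0. -0. -1.] F [-0.2 -0.3 -2.8] T [0.01 0.01 0.04] g 25.164130753910285 0.5427680192353118
shift tool mm [-3.5 -0.5  0.8]
```

jog_arm --series '[[[2,0,0,0,0,0,46.2],[2,0,-0.1,0,0,0,46.2],[2,0,0,0,0,0,46.2],[2,0,-0.1,0,0,0,46.2],[2,0,0,0,0,0,46.2],[2,0,-0.1,0,0,0,46.2],[2,0,0,0,0,0,46.2],[2,0,-0.1,0,0,0,46.2],[2,0,0,0,0,0,46.2],[2,0,0,0,0,0,46.2]]]'

```text
time_s: 11.2
eef_pos: [0.5668, -0.1904, 0.1072]
eef_rot: [0.0, 0.604, 0.797, -0.0]
wrist_force: [0.3, -0.1, -2.0]
opening: 0.539
grasp_force: 25.2
```

```bash
python3 -c "
from h import *
go(.5727,-.2132,.106)"
```

```text
t 11.2 pos [ 0.5668 -0.1904  0.1072] xang 105.76 ztool [ 0. -0. -1.] F [ 0.3 -0.1 -2. ] T [ 0.02 -0.01  0.04] g 25.168126462376676 0.5385335451568891
shift tool mm [-23.6  -0.5   1.2]
```

jog_arm --series '[[[2,0,-0.1,0,0,0,46.2],[2,0,0,0,0,0,46.2],[2,0,-0.1,0,0,0,46.2],[2,0,0,0,0,0,46.2],[2,0,-0.1,0,0,0,46.2],[2,0,0,0,0,0,46.2],[2,0,-0.1,0,0,0,46.2],[2,0,0,0,0,0,46.2],[2,0,0,0,0,0,46.2],[2,0,0,0,0,0,46.2]]]'

```text
time_s: 12.2
eef_pos: [0.5613, -0.1711, 0.1076]
eef_rot: [0.0, 0.604, 0.797, -0.0]
wrist_force: [0.5, -0.1, -2.8]
opening: 0.542
grasp_force: 25.2
```

```bash
python3 -c "
from h import *
go(.5727,-.2132,.106)"
```

```text
t 12.2 pos [ 0.5613 -0.1711  0.1076] xang 105.75 ztool [ 0. -0. -1.] F [ 0.5 -0.1 -2.8] T [-0.02  0.04 -0.01] g 25.166285039504146 0.5423495530957092
shift tool mm [-43.6  -0.5   1.6]
```

jog_arm --series '[[[1.5,0,-0.1,0,0,0,46.2],[1.5,0,0,0,0,0,46.2],[1.5,0,-0.1,0,0,0,46.2],[1.5,0,0,0,0,0,46.2],[1.5,0,-0.1,0,0,0,46.2],[1.5,0,0,0,0,0,46.2],[1.5,0,-0.1,0,0,0,46.2],[1.5,0,0,0,0,0,46.2],[1.5,0,0,0,0,0,46.2],[1.5,0,0,0,0,0,46.2]]]'

```text
time_s: 13.2
eef_pos: [0.5573, -0.1567, 0.108]
eef_rot: [0.0, 0.604, 0.797, -0.0]
wrist_force: [-0.2, -0.6, -2.4]
opening: 0.543
grasp_force: 25.2
```

```bash
python3 -c "
from h import *
go(.5727,-.2132,.106)"
```

```text
t 13.2 pos [ 0.5573 -0.1567  0.108 ] xang 105.76 ztool [ 0. -0. -1.] F [-0.2 -0.6 -2.4] T [-0.03 -0.05  0.02] g 25.16691637247277 0.542727645132842
shift tool mm [-58.5  -0.5   2. ]
```

jog_arm --series '[[[0,0.3,0,0,0,0,46.2],[0,0.3,0,0,0,0,46.2],[0,0.3,0,0,0,0,46.2],[0,0.2,0,0,0,0,46.2],[0,0,0,0,0,0,46.2],[0,0,0,0,0,0,46.2],[0,0,0,0,0,0,46.2],[0,0,0,0,0,0,46.2],[0,0,0,0,0,0,46.2],[0,0,0,0,0,0,46.2]]]'

```text
time_s: 14.2
eef_pos: [0.5584, -0.1565, 0.108]
eef_rot: [0.0, 0.603, 0.797, -0.0]
wrist_force: [0.4, 0.2, -2.7]
opening: 0.539
grasp_force: 25.2
```

jog_arm --series '[[[0,-0.5,0,0,0,0,46.2],[0,-0.5,0,0,0,0,46.2],[0,-0.3,0,0,0,0,46.2],[0,-0.3,0,0,0,0,46.2],[0,-0.3,0,0,0,0,46.2],[0,-0.3,0,0,0,0,46.2],[0,0,0,0,0,0,46.2],[0,0,0,0,0,0,46.2],[0,0,0,0,0,0,46.2],[0,0,0,0,0,0,46.2]]]'

```text
time_s: 15.2
eef_pos: [0.5562, -0.1571, 0.108]
eef_rot: [-0.0, 0.604, 0.797, 0.0]
wrist_force: [0.4, 1.1, -2.9]
opening: 0.54
grasp_force: 25.2
```

jog_arm --series '[[[0,0.5,0,0,0,0,46.2],[0,0.6,0,0,0,0,46.2],[0,0,-0.3,0,0,0,46.2],[0,0,-0.3,0,0,0,46.2],[0,0,-0.3,0,0,0,46.2],[0,0,-0.2,0,0,0,46.2],[0,0,0,0,0,0,46.2],[0,0,0,0,0,0,46.2],[0,0,0,0,0,0,46.2],[0,0,0,0,0,0,46.2]]]'

```text
time_s: 16.2
eef_pos: [0.5573, -0.1568, 0.1091]
eef_rot: [-0.0, 0.604, 0.797, 0.0]
wrist_force: [-0.8, -0.6, -3.0]
opening: 0.541
grasp_force: 25.2
```

jog_arm --series '[[[0,0,0.5,0,0,0,46.2],[0,0,0.5,0,0,0,46.2],[0,0,0.3,0,0,0,46.2],[0,0,0.3,0,0,0,46.2],[0,0,0.3,0,0,0,46.2],[0,0,0.2,0,0,0,46.2],[0,0,0,0,0,0,46.2],[0,0,0,0,0,0,46.2],[0,0,0,0,0,0,46.2],[0,0,0,0,0,0,46.2]]]'

```text
time_s: 17.2
eef_pos: [0.5573, -0.1569, 0.107]
eef_rot: [0.0, 0.604, 0.797, -0.0]
wrist_force: [0.3, -0.6, -2.8]
opening: 0.547
grasp_force: 25.2
```

The bush is free by ±1 mm in every direction, so it is well centred. I'll carry on along the shaft.

jog_arm --series '[[[0,0,-0.5,0,0,0,46.2],[1,0,-0.5,0,0,0,46.2],[2,0,0,0,0,0,46.2],[2,0,-0.1,0,0,0,46.2],[2,0,0,0,0,0,46.2],[2,0,-0.1,0,0,0,46.2],[2,0,0,0,0,0,46.2],[2,0,-0.1,0,0,0,46.2],[2,0,0,0,0,0,46.2],[2,0,0,0,0,0,46.2]]]'

```text
time_s: 18.2
eef_pos: [0.5526, -0.1403, 0.1083]
eef_rot: [0.0, 0.603, 0.797, -0.0]
wrist_force: [0.3, -0.0, -2.7]
opening: 0.543
grasp_force: 25.2
```

jog_arm --series '[[[2,0,-0.1,0,0,0,46.2],[2,0,0,0,0,0,46.2],[2,0,-0.1,0,0,0,46.2],[2,0,0,0,0,0,46.2],[2,0,-0.1,0,0,0,46.2],[2,0,0,0,0,0,46.2],[2,0,-0.1,0,0,0,46.2],[2,0,0,0,0,0,46.2],[2,0,0,0,0,0,46.2],[2,0,0,0,0,0,46.2]]]'

```text
time_s: 19.2
eef_pos: [0.5472, -0.1211, 0.1087]
eef_rot: [-0.0, 0.604, 0.797, -0.0]
wrist_force: [-0.6, 0.1, -3.5]
opening: 0.542
grasp_force: 25.2
```

jog_arm --series '[[[2,0,-0.1,0,0,0,46.2],[2,0,0,0,0,0,46.2],[2,0,-0.1,0,0,0,46.2],[2,0,0,0,0,0,46.2],[2,0,-0.1,0,0,0,46.2],[2,0,0,0,0,0,46.2],[2,0,-0.1,0,0,0,46.2],[2,0,0,0,0,0,46.2],[2,0,0,0,0,0,46.2],[2,0,0,0,0,0,46.2]]]'

```text
time_s: 20.2
eef_pos: [0.5418, -0.1018, 0.1091]
eef_rot: [0.0, 0.604, 0.797, 0.0]
wrist_force: [-0.5, 0.5, -3.1]
opening: 0.546
grasp_force: 25.2
```

jog_arm --series '[[[2,0,-0.1,0,0,0,46.2],[2,0,0,0,0,0,46.2],[2,0,-0.1,0,0,0,46.2],[2,0,0,0,0,0,46.2],[2,0,-0.1,0,0,0,46.2],[3,0,0,0,0,0,46.2],[5,0,0,0,0,0,46.2],[8,0,0,0,0,0,46.2],[8,0,0,0,0,0,46.2],[5,0,0,0,0,0,46.2]]]'

```text
time_s: 21.2
eef_pos: [0.5308, -0.0634, 0.1093]
eef_rot: [-0.0, 0.603, 0.798, 0.0]
wrist_force: [0.4, 1.0, -3.1]
opening: 0.543
grasp_force: 25.2
```

```bash
python3 -c "
from h import *
go(.4685,.171,.12)
c,W=grab('scene'); cv2.imwrite('pics/s3.png',c['frame'][100:300,120:330].repeat(3,0).repeat(3,1)); np.savez('s3.npz',W=W,f=c['frame'])
c,W=grab('top');np.savez('t3.npz',W=W,f=c['frame'])"
```

```text
t 21.2 pos [ 0.5308 -0.0634  0.1093] xang 105.79 ztool [-0.  0. -1.] F [ 0.4  1.  -3.1] T [-0.03 -0.01  0.01] g 25.173610214042128 0.542808047833941
shift tool mm [242.5   3.8 -10.6]
```

View pics/s3.png

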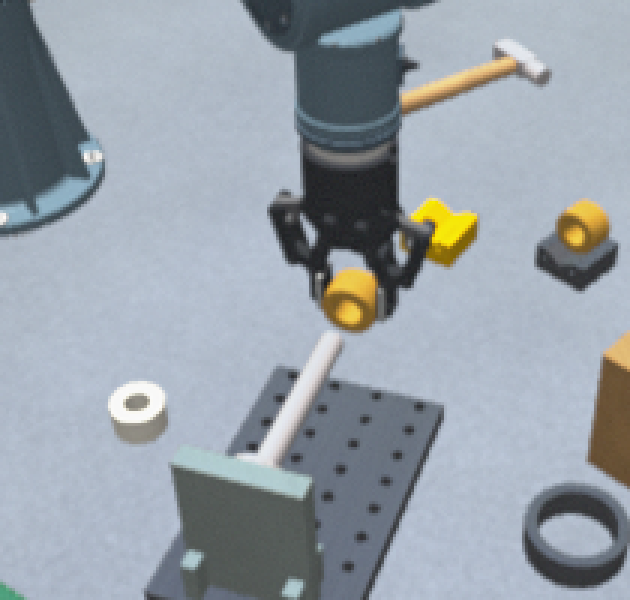

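The bush is clear of the shaft end (bush at (350,298), shaft tip at (330,340) in the crop) and held straight. Next I fit the groove line and check how the bush sits against the TCP.

Run:
```python
from h import *
from scipy.optimize import least_squares
for n,b in(("top",(180,212,198,228)),("scene",(248,285,162,192))):
    d=np.load(n+"0.npz"); P=d["W"][b[2]:b[3],b[0]:b[1]].reshape(-1,3)*1000; h=cv2.cvtColor(d["f"][b[2]:b[3],b[0]:b[1]],cv2.COLOR_BGR2HSV).reshape(-1,3).astype(int)
    m=(h[:,1]>140)&(h[:,0]>15)&(h[:,0]<35)&(P[:,2]>17)&(P[:,0]<493)&(P[:,0]>444)&(P[:,1]<196)&(P[:,1]>146); Q=P[m]
    f=lambda p:20+np.minimum(abs(Q[:,0]-p[0]-p[1]*(Q[:,1]-171))*np.cos(p[1])*.577,10.4)-Q[:,2]+p[2]
    for r0 in(-.1,.1):
        r=least_squares(f,[468,r0,0],loss="soft_l1",f_scale=1.5); print(n,len(Q),r.x.round(3),r.cost.round(0),np.sqrt(np.diag(np.linalg.inv(r.jac.T@r.jac))).round(3))
    m=(h[:,1]>140)&(h[:,0]>15)&(h[:,0]<35)&(P[:,2]>10); print("extent",np.percentile(P[m],[1,99],axis=0).round(1).tolist())
o=ctrl.get_obs();print(o["eef_pos"])
a=np.deg2rad(15.77); ey=np.array([-np.sin(a),np.cos(a),0]); ex=np.array([np.cos(a),np.sin(a),0])
for n in("s3","t3"):
    d=np.load(n+".npz");W=d["W"];h=cv2.cvtColor(d["f"],cv2.COLOR_BGR2HSV).astype(int)
    m=(np.linalg.norm(W-(o["eef_pos"]+[0,0,.0135]),axis=2)<.05)&(h[...,1]>120)&(h[...,0]>10)&(h[...,0]<30); B=W[m]-o["eef_pos"]
    def g(p):
        v=ey+p[2]*ex+[0,0,p[3]]; v=v/np.linalg.norm(v)
        return (np.linalg.norm(np.cross(B-p[0]*ex-[0,0,p[1]],v),axis=1)-.024)*1000
    k=least_squares(g,[0,.0135,0,0],loss="soft_l1",f_scale=1.5);print(n,m.sum(),"bush lat,z,yaw,pitch",k.x.round(4),"along",np.percentile(B@ey,[1,99]).round(4))
```

```text
top 234 [ 4.68052e+02 -2.00000e-03  1.73000e-01] 523.0 [0.222 0.016 0.11 ]
top 234 [ 4.68052e+02 -2.00000e-03  1.73000e-01] 523.0 [0.222 0.016 0.11 ]
extent [[438.8, 142.0, 16.0], [496.5, 199.9, 36.6]]
scene 144 [ 4.67549e+02 -3.00000e-02  4.42000e-01] 127.0 [0.23  0.017 0.111]
scene 144 [ 4.67549e+02 -3.00000e-02  4.42000e-01] 127.0 [0.23  0.017 0.111]
extent [[442.0, 139.0, 10.8], [499.4, 199.3, 32.8]]
[ 0.53087406 -0.06343644  0.10932801]
s3 286 bush lat,z,yaw,pitch [-0.0002  0.0146  0.0158  0.0096] along [-0.0174  0.0099]Traceback (most recent call last):
  File "<stdin>", line 18, in <module>
    return _quantile_unchecked(
        a, q, axis, out, overwrite_input, method, keepdims, weights)
    return _ureduce(a,
                    func=_quantile_ureduce_func,
    ...<5 lines>...
                    overwrite_input=overwrite_input,
                    method=method)
    r = func(a, **kwargs)
    result = _quantile(arr,
                       quantiles=q,
    ...<2 lines>...
                       out=out,
                       weights=wgt)
    slices_having_nans = np.isnan(arr[-1, ...])
                                  ~~~^^^^^^^^^
IndexError: index -1 is out of bounds for axis 0 with size 0
```

jog_arm --series '[[[10,0,-2,0,0,0,46.2],[20,0,-2,0,0,0,46.2],[30,0.5,-2,0,0,0,46.2],[30,0.5,-2,0,0,0,46.2],[30,0.5,-2,0,0,0,46.2],[30,0.5,0,0,0,0,46.2],[30,0.5,0,0,0,0,46.2],[30,0.5,0,0,0,0,46.2],[20,0.5,0,0,0,0,46.2],[12,0.5,0,0,0,0,46.2]]]'

```text
time_s: 22.3
eef_pos: [0.4686, 0.1713, 0.1196]
eef_rot: [-0.0, 0.603, 0.798, 0.0]
wrist_force: [-0.5, 0.3, -4.0]
opening: 0.539
grasp_force: 25.2
```

jog_arm --series '[[[0,0,0,0,0,0.04,46.2],[0,0,0,0,0,0.04,46.2],[0,0,0,0,0,0.04,46.2],[0,0,0,0,0,0.04,46.2],[0,0,0,0,0,0.04,46.2],[0,0,0,0,0,0.04,46.2],[0,0,0,0,0,0.02,46.2],[0,0,0,0,0,0,46.2],[0,0,0,0,0,0,46.2],[0,0,0,0,0,0,46.2]]]'

```text
time_s: 23.3
eef_pos: [0.4694, 0.1695, 0.1194]
eef_rot: [0.0, 0.702, 0.713, -0.0]
wrist_force: [0.4, -0.3, -3.0]
opening: 0.539
grasp_force: 25.2
```

```bash
python3 -c "
from h import *
go(.468,.171,.037)"
```

```text
t 23.3 pos [0.4694 0.1695 0.1194] xang 90.88 ztool [ 0. -0. -1.] F [ 0.4 -0.3 -3. ] T [-0.03  0.01 -0.02] g 25.159689060092205 0.5385778414901529
shift tool mm [ 1.5 -1.4 82.4]
```

jog_arm --series '[[[0.5,-0.5,5,0,0,0,46.2],[0.5,-0.5,10,0,0,0,46.2],[0.5,-0.4,12,0,0,0,46.2],[0,0,12,0,0,0,46.2],[0,0,12,0,0,0,46.2],[0,0,10,0,0,0,46.2],[0,0,6,0,0,0,46.2],[0,0,4,0,0,0,46.2],[0,0,2,0,0,0,46.2],[0,0,0,0,0,0,46.2]]]'

```text
time_s: 24.3
eef_pos: [0.4681, 0.171, 0.0464]
eef_rot: [0.0, 0.702, 0.712, 0.0]
wrist_force: [0.4, -0.3, -3.0]
opening: 0.541
grasp_force: 25.1
```

```bash
python3 -c "
from h import *
go(.468,.171,.034)
c,W=grab('scene'); cv2.imwrite('pics/s4.png',cv2.resize(c['frame'][130:210,215:315],(750,600),interpolation=2))"
```

```text
t 24.3 pos [0.4681 0.171  0.0464] xang 90.86 ztool [ 0. -0. -1.] F [ 0.4 -0.3 -3. ] T [0.05 0.03 0.05] g 25.139751310616703 0.5407520860126325
shift tool mm [-0.  -0.1 12.4]
```

View pics/s4.png

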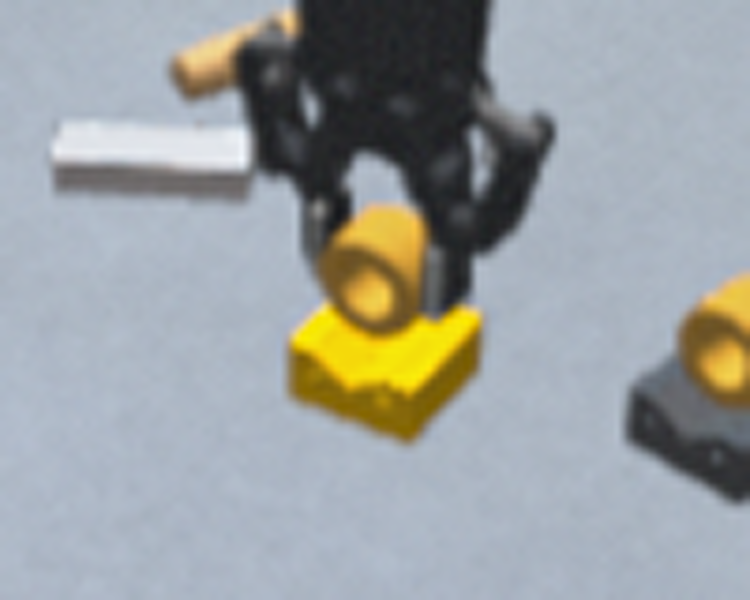

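The bush (370,270) is aligned over the groove. I lower slowly.

jog_arm --series '[[[0,0,2,0,0,0,46.2],[0,0,2,0,0,0,46.2],[0,0,2,0,0,0,46.2],[0,0,1.5,0,0,0,46.2],[0,0,1,0,0,0,46.2],[0,0,1,0,0,0,46.2],[0,0,0.5,0,0,0,46.2],[0,0,0,0,0,0,46.2],[0,0,0,0,0,0,46.2],[0,0,0,0,0,0,46.2]]]'

```text
time_s: 25.35
eef_pos: [0.468, 0.1711, 0.0364]
eef_rot: [0.0, 0.702, 0.712, 0.0]
wrist_force: [0.7, -0.2, -2.9]
opening: 0.544
grasp_force: 25.2
```

jog_arm --series '[[[0,0,0.3,0,0,0,46.2],[0,0,0.2,0,0,0,46.2],[0,0,0.2,0,0,0,46.2],[0,0,0.1,0,0,0,46.2],[0,0,0,0,0,0,46.2],[0,0,0,0,0,0,46.2],[0,0,0,0,0,0,46.2],[0,0,0,0,0,0,46.2],[0,0,0,0,0,0,46.2],[0,0,0,0,0,0,46.2]]]'

```text
time_s: 26.35
eef_pos: [0.4679, 0.171, 0.0356]
eef_rot: [0.0, 0.702, 0.712, 0.0]
wrist_force: [-0.9, 0.8, -2.3]
opening: 0.543
grasp_force: 25.2
```

jog_arm --series '[[[0,0,0.2,0,0,0,46.2],[0,0,0.2,0,0,0,46.2],[0,0,0.2,0,0,0,46.2],[0,0,0.2,0,0,0,46.2],[0,0,0,0,0,0,46.2],[0,0,0,0,0,0,46.2],[0,0,0,0,0,0,46.2],[0,0,0,0,0,0,46.2],[0,0,0,0,0,0,46.2],[0,0,0,0,0,0,46.2]]]'

```text
time_s: 27.35
eef_pos: [0.4683, 0.1711, 0.035]
eef_rot: [0.0, 0.702, 0.712, 0.0]
wrist_force: [-0.1, 0.5, 2.1]
opening: 0.544
grasp_force: 25.7
```

jog_arm --series '[[[0,0,0.2,0,0,0,46.2],[0,0,0.2,0,0,0,46.2],[0,0,0.1,0,0,0,46.2],[0,0,0,0,0,0,46.2],[0,0,0,0,0,0,46.2],[0,0,0,0,0,0,46.2],[0,0,0,0,0,0,46.2],[0,0,0,0,0,0,46.2],[0,0,0,0,0,0,46.2],[0,0,0,0,0,0,46.2]]]'

```text
time_s: 28.35
eef_pos: [0.4685, 0.1711, 0.0349]
eef_rot: [0.0, 0.702, 0.712, 0.0]
wrist_force: [1.2, -0.2, 6.2]
opening: 0.544
grasp_force: 26.1
```

The bush is resting in the groove. I open slowly.

jog_arm --series '[[[0,0,-0.2,0,0,0,46.4],[0,0,0,0,0,0,46.8],[0,0,0,0,0,0,47.2],[0,0,0,0,0,0,47.6],[0,0,0,0,0,0,48],[0,0,0,0,0,0,49],[0,0,0,0,0,0,51],[0,0,0,0,0,0,54],[0,0,0,0,0,0,58],[0,0,0,0,0,0,62]]]'

```text
time_s: 29.35
eef_pos: [0.4676, 0.171, 0.0343]
eef_rot: [-0.0, 0.702, 0.712, -0.0]
wrist_force: [-0.0, -0.1, 0.1]
opening: 0.724
grasp_force: 0.0
```

jog_arm --series '[[[0,0,0,0,0,0,66],[0,0,0,0,0,0,70],[0,0,-3,0,0,0,72],[0,0,-10,0,0,0,72],[0,0,-20,0,0,0,72],[0,0,-20,0,0,0,72],[0,0,-20,0,0,0,72],[0,0,-20,0,0,0,72],[0,0,-10,0,0,0,72],[0,0,0,0,0,0,72]]]'

```text
time_s: 30.35
eef_pos: [0.4693, 0.1712, 0.1395]
eef_rot: [0.001, 0.702, 0.712, 0.002]
wrist_force: [0.4, 0.1, -0.2]
opening: 0.842
grasp_force: 0.0
```

```bash
python3 -c "
from h import *
go(.468,.171,.034)
c,W=grab('scene'); cv2.imwrite('pics/s5.png',cv2.resize(c['frame'][110:310,150:350],(600,600),interpolation=2))
h=cv2.cvtColor(c['frame'],cv2.COLOR_BGR2HSV)
P=W[(h[...,1]>120)&(h[...,0]>10)&(h[...,0]<24)&(abs(W[...,0]-.468)<.045)&(abs(W[...,1]-.171)<.045)&(W[...,2]>.036)&(W[...,2]<.08)]
print(len(P),np.percentile(P,[1,50,99],axis=0).round(4))"
```

```text
t 30.35 pos [0.4693 0.1712 0.1395] xang 90.86 ztool [ 0.004  0.    -1.   ] F [ 0.4  0.1 -0.2] T [-0.04 -0.02  0.  ] g 0.0 0.842211938374576
shift tool mm [ -0.2  -1.7 105.5]
179 [[0.4525 0.1522 0.0365]
 [0.4754 0.1612 0.0588]
 [0.492  0.182  0.0741]]
```

View pics/s5.png

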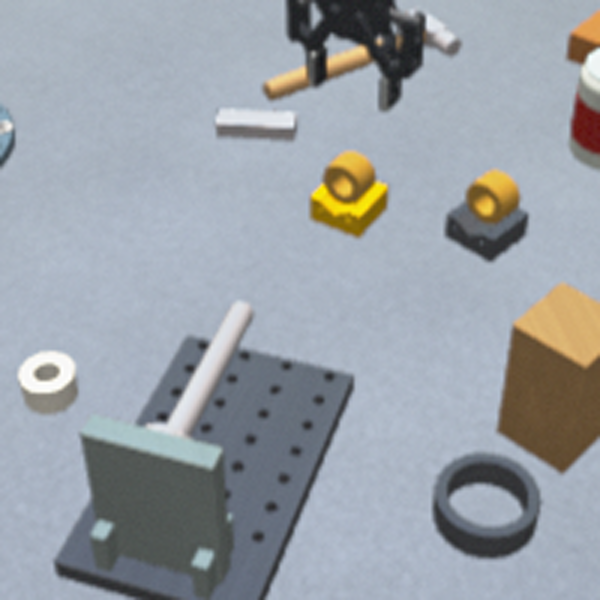

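The bush lies on its side in the yellow cradle (350,178 in the crop). The gripper is clear above it and everything else is in place.

```bash
python3 -c "
from bench import ctrl
print(ctrl.hand_in())"
```

```text
the job is handed in; nothing more can be done
None
```

The bronze bush is off the stub shaft and lying along the groove of the yellow cradle, released; the job was handed in after about 30 s, and the readings at the end of each move never showed more than about 6 N at the wrist.

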